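# Work an airlock down into the crock's grommet

### The arm

A 6-joint arm with a two-finger parallel gripper is mounted at the origin on a cart in front of the work surface, level with it; the furniture and walls round the work are solid. World frame = base frame: x ahead of the robot, y to its left, z up, the work surface at z = 0. Lengths are in m, angles in degrees, forces in N, time in s.
With the tool pointing down it reaches from about 0.275 to 0.85 m from the base axis. Payload 5.2 kg.
Tool frame: the origin (TCP) lies at the very end of the fingers, on their centre line; the grasp point (between the pads) lies 19 mm behind it (env.pinch_z is the distance from the TCP to the grasp point, in m); z points along the fingers, y is the line along which they close (so a half turn about z gives the same grasp; the last joint's range is limited). The gripper opens to 85 mm and grips with 20 to 120 N. Pads are 22 mm wide; open, the fingers measure 114 mm over their backs; the gripper's body (76 mm by 85 mm) begins 54 mm behind the grasp point. The pads swing forward as they close: fully open they stand 13 mm farther back than shut.
Start: joints at [59.313, 14.817, 87.949, -0, 77.235, -11.62], TCP at [0.18, 0.52, 0.231] pointing down, gripper open.
Joint ranges: [-179.93, 179.93], [-52.35, 119.4], [10.71, 147.94], [-69.91, 249.91], [12.55, 155.21], [-178.61, 178.61]. Speed limits (degrees/s): [147.25, 147.25, 180, 180, 180, 180].

### API

Orientations are given as a 3x3 rotation matrix whose columns are the frame's x, y, z axes.
In Python, from plant import env gives the robot as it stands.
- The arm moves only by the shell command python3 -m creep 'ROWS' [FORCE]. ROWS is JSON, a list of rows, each a list of 7 numbers: the finger opening in m, from 0 to 0.0854, then the shift along the tool's x, y, z in m, then the turn, a rotation vector about the tool's x, y, z in degrees. In form: [[jaw, tx, ty, tz, ax, ay, az], ...]. A call has 1 to 10 rows; each row is the pose to reach, as a shift and turn from the pose commanded when the call began, along the tool's axes at that moment; what a row does not reach only later rows make up. A row lasts 1/8 s, in which the tool goes at most 62.5 mm and 10.7 degrees, less where a joint would pass 70% of its speed; a pose out of reach is approached as far as the arm can. A call with a gripper value outside its range is refused whole. The fingers move at their own pace and stop on an object; FORCE is the grip in N (left out, the last holds). Time passes only in rows, so rows that repeat a pose let the fingers close. It gives the time, the measured TCP pose, the force, the opening and the grip force at its end, in the units of the state.
- env.state(): the state, without advancing time (a new reading comes with each control period).
- env.grab_frame(name): name is "scene" or "side" or "wrist"; returns the picture (420x560x3 uint8, blue, green, red); there is no depth.
- env.camera_info(name): a dict with "intrinsics" (3x3 intrinsics, pixels), "D" ([k1, k2, p1, p2, k3] as OpenCV has them; the pictures are not rectified), "T" (4x4, takes a point from camera to world coordinates). Camera axes: x right, y down, z forward; pixel columns grow to the right and rows downward; lengths in m; the calibration is good to about 2 mm. A picture is of the moment at which its call begins: read the wrist's pose just before it. camera_info takes no time and is no camera call; for the wrist camera it gives the pose at the moment of the call.
- env.finish_job(): hands the job in; it is judged then, once.
The state is a dict: "time": time; "qpos": joint angles; "dq": joint speeds; "tau": joint torques, N m; "eef_pos": TCP position; "orientation": TCP orientation; "contact_force": force on the tool from outside, world axes, zero at the start; "wrist_torque": the same for the moment, N m; "opening": opening from 0.0 (shut) to 1.0 (fully open); "finger_force": force on a finger pad.
Only numpy, scipy, OpenCV 4.12 (cv2) and the standard library are available. Lean on these libraries where they do the work, as an engineer would, in place of code of your own. Each camera call takes 0.05 s, during which the arm holds its last target. There are 200 camera calls.

### The job

Take the airlock out of the draining rack and fit it to the fermenting crock whose lid still has an empty grommet: start the stem in the grommet and work it down under light pressure by turning it clockwise and then part of the way back, again and again, until its bead has passed the lip and its collar sits fully home on the grommet; then let go, leaving it upright. Do not shove it in: a grommet that is pressed hard sinks through the lid. Leave the salt jar, the ramekin and the other crock alone.

Things in the scene. Friction and masses are not known exactly. Their poses are not given: they have to be found in the camera images.
- airlock: Fermenting airlock, white and clear plastic, about 50 g, round about its z (up); starts upright in the rack, collar on the top plate. Origin: centre of the collar's underside, the face that comes to sit on the grommet. Above it: collar 26 mm across, 4 mm high; neck 18 mm across; cup 36 mm across from 8 to 58 mm up (grip it there from above, any yaw); cap 34 mm across up to 66 mm.
- stem_tip (a point): Tip of the airlock's stem, on its axis, 34 mm below the airlock's origin. The stem is 8 mm thick at the tip, widens over 14 mm to 14 mm, and stays 14 mm thick up to the collar but for a moulded snap bead, 16.6 mm thick, that rises gently from 13.5 to 10.5 mm below the origin and ends at 9 mm.
- rack: Low steel draining rack, fixed, top plate 120 (its x) x 70 (its y) mm, 50 mm high. Origin: centre of its footprint, on the table. Two 21 mm holes in the plate at x = -25 mm (the airlock's) and x = +30 mm (empty).
- crock: White stoneware crock that needs the airlock: 116 mm across, fixed (heavy), plastic lid with its top at 106 mm, an ear on each side along its x (136 mm over the ears). Origin: centre of its foot, on the table. z up. A black rubber grommet stands in the middle of the lid.
- grommet_top (a point): Centre of the top face of the crock's empty grommet, 112 mm above the table. The flange is 40 mm across; the bore is 18 mm wide and runs straight down.
- lip (a point): Centre of the sprung rubber lip in the bore, 10 mm below the grommet's top: it narrows the bore to 10 mm and grips the stem. Pushed straight down the stem sticks there (over 20 N). While it is turned at 0.7 rad/s or more, 4 to 8 N take it down some 2 to 3 mm for each rad turned; the bead needs 9 to 14 N, turning. Turning takes about 0.2 N m.
- grommet_sink (a joint): How far the grommet is pressed down into the lid, m: 0 at rest, springs back. It sinks some 1 to 5 mm under the drag of the stem and of the bead, so the collar meets it below its rest height; home is where the force stays up although the stem turns. More than 6 mm (18 N) means it is being pushed through the lid.
- grommet_turn (a joint): How far the grommet's rubber is dragged round with the stem, rad, springs back: positive while the stem is turned anticlockwise seen from above, negative while it is turned clockwise; 0.1 to 0.5 rad either way while the stem turns in the lip, which slips only after that much.
- crock_fitted: The other crock, of the same shape and size, already fitted with an airlock of the same kind (its top is 178 mm above the table); fixed. Origin: centre of its foot. Leave alone.
- salt_jar: Clear jar of salt with a tan lid, 72 mm across, 78 mm high. Origin: centre of its underside. Leave alone.
- ramekin: Ribbed white ramekin, 99 mm across, 43 mm high. Origin: centre of its underside. Leave alone.

How it is judged (in metres and radians):
On the way, in this order (a step that is already met when the one before it is completed fails the run):
1. the stem has entered the crock's grommet and is turned clockwise in its lip (horizontal distance between airlock and grommet_top below 0.006 m and z of airlock in the frame of grommet_top below 0.027 m and value of joint grommet_turn below -0.04 rad), for 0.1 s.
2. it is turned part of the way back (value of joint grommet_turn above 0.04 rad), for 0.1 s.
3. it is turned clockwise again (value of joint grommet_turn below -0.04 rad), for 0.1 s.
4. it is turned part of the way back again (value of joint grommet_turn above 0.04 rad), for 0.1 s.
At the end, for the whole second after the job is handed in: The airlock stands in the crock's grommet with its collar within 1.5 mm of the grommet's top face, centred within 4 mm, upright within 0.06 rad, at rest; the grommet has sprung back to within 1.5 mm of its place in the lid (z of airlock in the frame of grommet_top between -0.003 and 0.0015 m and horizontal distance between airlock and grommet_top below 0.004 m and angle between airlock's own z axis and vertical below 0.06 rad and value of joint grommet_sink below 0.0015 m and linear speed of airlock below 0.01 m/s); the robot touches nothing.
It fails at once if the grommet is pressed more than 6 mm into the lid (value of joint grommet_sink above 0.006 m).
It fails at once if the salt jar, the ramekin or the fitted crock is disturbed (distance of any of salt_jar, ramekin from where it was at the start of the episode above 0.015 m or contact force between any of the arm, the fingers, airlock and crock_fitted above 5 N).
It also fails if it takes over 70 s, if anything falls off the work surface, if the arm or the gripper's body presses on something with over 40 N, if the wrist force passes 120 N, or if a joint passes its speed limit or range.

## Working session

There is one attempt and no reset: what is moved stays moved. The work goes in short steps, Python scripts to look and compute and a shell command to move; the robot and the scene stay as the last step left them, time stands still between calls to the robot, and variables do not carry over. Pictures are saved under pics/ and viewed, at most 10 in all, crops included, and the job is handed in when it is done.

```bash
ls; mkdir -p pics
python3 - <<'E'
from plant import env
import cv2,numpy as np
for n in("scene","side"):
    cv2.imwrite(f"pics/{n}0.png",env.grab_frame(n)); c=env.camera_info(n); print(n,np.round(c["intrinsics"],1).tolist(),c["D"],np.round(c["T"],3).tolist())
s=env.state();print(s); print(env.pinch_z)
E
```

```text
pics
scene [[398.0, 0.0, 278.2], [0.0, 398.0, 212.5], [0.0, 0.0, 1.0]] [0.00255877 0.         0.         0.         0.        ] [[0.632, -0.431, 0.644, 0.015], [-0.774, -0.376, 0.509, -0.286], [0.023, -0.821, -0.571, 0.588], [0.0, 0.0, 0.0, 1.0]]
side [[384.8, 0.0, 289.6], [0.0, 384.8, 204.1], [0.0, 0.0, 1.0]] [-0.03147608  0.          0.          0.          0.        ] [[-0.986, -0.079, 0.149, 0.427], [-0.168, 0.517, -0.839, 0.836], [-0.011, -0.852, -0.523, 0.532], [0.0, 0.0, 0.0, 1.0]]
{'time': 0.1, 'qpos': array([ 5.93132290e+01,  1.48553152e+01,  8.80043120e+01, -1.19159862e-03,
        7.72370056e+01, -1.16189647e+01]), 'dq': array([-0.06364969, -0.16282509, -0.18595433, -0.01256475, -0.00318351,
       -0.00707756]), 'tau': array([ 3.69726578e-03, -4.46972823e+01, -2.91251063e+01, -2.71176586e-04,
        6.15340483e-03,  1.60458211e-05]), 'eef_pos': array([0.17940463, 0.51940504, 0.23055914]), 'orientation': array([[-9.45133994e-01,  3.26681837e-01, -8.43282699e-04],
       [ 3.26682768e-01,  9.45132919e-01, -1.46074187e-03],
       [ 3.19816402e-04, -1.65608272e-03, -9.99998578e-01]]), 'contact_force': array([ 0.15734273, -0.24126563, -0.67728199]), 'wrist_torque': array([0.00424985, 0.02034957, 0.01698243]), 'finger_force': 0.0, 'opening': 0.9978642214778387}
0.0187
```

View pics/scene0.png

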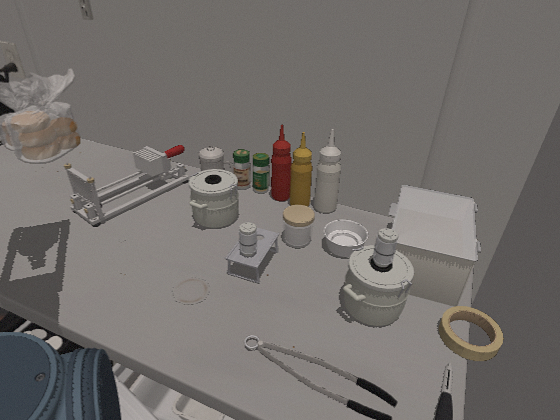

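View pics/side0.png

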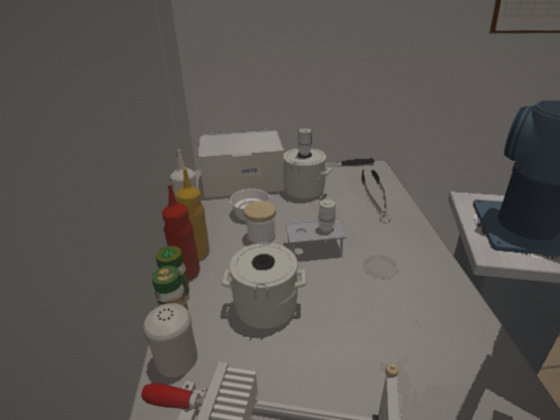

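The scene view shows the empty crock's grommet at about (213,180), the racked airlock's cap at (248,227), the salt jar at (298,225), and the fitted crock at (380,285). In the side view, the grommet is at (263,262) and the cap at (327,205).

```bash
cat > h.py <<'E'
from plant import env
import cv2,numpy as np
def ray(n,uv,c=None):
    c=c or env.camera_info(n); K=np.array(c["intrinsics"]);T=np.array(c["T"])
    p=cv2.undistortPoints(np.array([[uv]],float),K,np.array(c["D"]))[0,0]
    return T[:3,3],T[:3,:3]@np.array([*p,1])
def onz(n,uv,z,c=None):
    o,d=ray(n,uv,c); return o+d*(z-o[2])/d[2]
def proj(n,P,c=None):
    c=c or env.camera_info(n);W=np.linalg.inv(np.array(c["T"]))
    return cv2.projectPoints(np.array([P],float),cv2.Rodrigues(W[:3,:3])[0],W[:3,3],np.array(c["intrinsics"]),np.array(c["D"]))[0].ravel()
def shift(P):  # world target TCP -> tool-axes shift
    s=env.state(); return s["orientation"].T@(np.array(P)-s["eef_pos"])
E
python3 - <<'E'
from h import *
for n,uv in(("scene",(213,180)),("side",(263,262))): print("grommet",onz(n,uv,.112))
for n,uv in(("scene",(248,227)),("side",(327,205))): print("cap",onz(n,uv,.116))
for n,uv in(("scene",(298,214)),("side",(261,211))): print("jar",onz(n,uv,.078))
# dark blob centroid
for n,uv in(("scene",(213,180)),("side",(263,262))):
    im=cv2.imread(f"pics/{n}0.png",0);u,v=uv;w=im[v-18:v+18,u-20:u+20]
    ys,xs=np.where(w<50);
    m=[(xs.min()+xs.max())/2+u-20,(ys.min()+ys.max())/2+v-18];print(m,len(xs),onz(n,m,.112))
s=env.state();print(shift([0.3,.15,.25]),np.degrees(np.arctan2(s["orientation"][1,1],s["orientation"][0,1])))
c=env.camera_info("wrist");print(np.round(s["orientation"].T@(np.array(c["T"])[:3,3]-s["eef_pos"]),3),np.round(s["orientation"].T@np.array(c["T"])[:3,:3],2))
E
```

```text
grommet [0.55451096 0.33878152 0.112     ]
grommet [0.55920949 0.35274647 0.112     ]
cap [0.46949164 0.14798396 0.116     ]
cap [0.46865113 0.16130064 0.116     ]
jar [0.61473546 0.13152643 0.078     ]
jar [0.61318027 0.14650989 0.078     ]
[np.float64(212.5), np.float64(179.0)] 117 [0.55694944 0.34309454 0.112     ]
[np.float64(263.0), np.float64(261.5)] 242 [0.55950169 0.35148535 0.112     ]
[-0.23465083 -0.30977274 -0.01900292] 70.9324731156875
[ 0.082 -0.001 -0.143] [[ 0.   -0.95 -0.32]
 [ 1.    0.   -0.  ]
 [ 0.   -0.32  0.95]]
```

Run:
```python
from h import *
print(shift([.469,.155,.23]))
```

```text
[-0.39275145 -0.24980473  0.00084723]
```

```bash
python3 -m creep '[[0.085,-0.045,-0.03,0,0,0,0],[0.085,-0.09,-0.06,0,0,0,0],[0.085,-0.135,-0.09,0,0,0,0],[0.085,-0.18,-0.115,0,0,0,0],[0.085,-0.225,-0.145,0,0,0,0],[0.085,-0.27,-0.17,0,0,0,0],[0.085,-0.315,-0.2,0,0,0,0],[0.085,-0.36,-0.23,0,0,0,0],[0.085,-0.393,-0.25,0,0,0,0],[0.085,-0.393,-0.25,0,0,0,0]]' 60
python3 - <<'E'
from h import *
s=env.state();c=env.camera_info("wrist");im=env.grab_frame("wrist");cv2.imwrite("pics/w1.png",im)
print(s["eef_pos"],s["qpos"],proj("wrist",[.469,.155,.116],c))
E
```

```text
time: 1.35
eef_pos: [0.4708, 0.153, 0.2307]
orientation: [[-0.944, 0.33, -0.001], [0.33, 0.944, -0.001], [0.0, -0.001, -1.0]]
contact_force: [-1.1, -0.0, -0.4]
opening: 0.997
finger_force: 0.0
[0.47080063 0.15298124 0.23074594] [ 5.08888763e+00  9.17413778e+00  9.52392033e+01 -3.04450550e-02
  7.56187042e+01 -6.56090586e+01] [279.41025287 202.40973372]
```

View pics/w1.png

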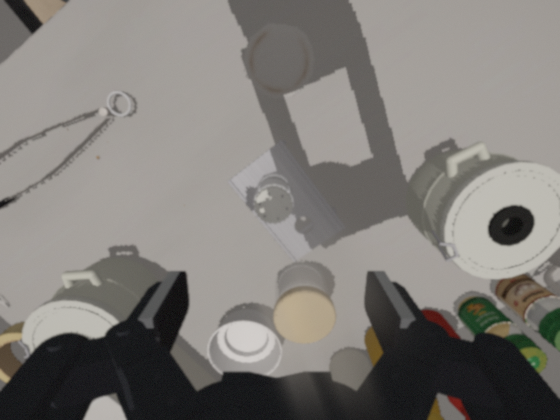

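Run:
```python
from h import *
c=env.camera_info("wrist");im=cv2.imread("pics/w1.png")
print(c["intrinsics"])
for P in([.469,.155,.116],[.486,.155,.116]):print(proj("wrist",P,c))
print(onz("wrist",(274,204),.116,c),onz("wrist",(511,225),.112,c))
g=cv2.cvtColor(im,6);w=g[190:260,475:550];m=(w<60).astype("uint8")
k,l,st,ce=cv2.connectedComponentsWithStats(m);i=1+st[1:,4].argmax();x,y,a,b,_=st[i];ctr=(475+x+a/2-.5,190+y+b/2-.5);print(ctr,a,b,onz("wrist",ctr,.112,c))
cv2.imwrite("pics/w1c.png",cv2.resize(cv2.convertScaleAbs(im[140:270,210:350],alpha=1.4),None,fx=4,fy=4))
```

```text
[[310.47789276   0.         276.33246269]
 [  0.         310.47789276 210.21290805]
 [  0.           0.           1.        ]]
[278.43798985 204.18877953]
[284.69772014 221.46734683]
[0.46757113 0.15140995 0.116     ] [0.55732441 0.34563982 0.112     ]
(np.float64(510.5), np.float64(224.5)) 44 38 [0.55668589 0.34526861 0.112     ]
```

View pics/w1c.png

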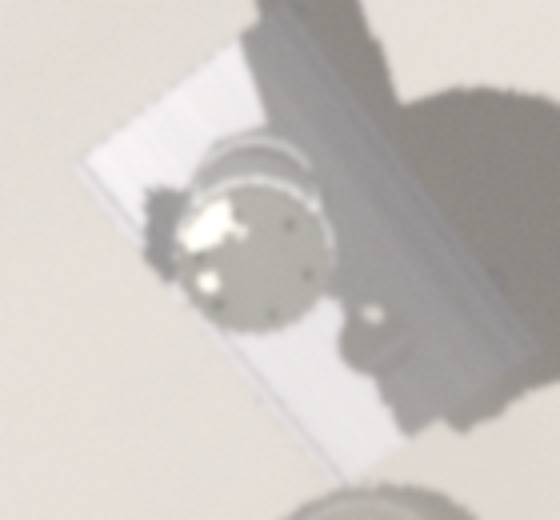

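The cap centre is at (273.5,204) and the grommet centre at (510.5,224.5), which gives airlock ≈ (0.4675,0.151) and grommet ≈ (0.557,0.3455).

Run:
```python
from h import *
print(shift([.4675,.151,.071]))
```

```text
[ 0.00073161 -0.00369199  0.15971345]
```

```bash
python3 -m creep '[[0.085,0.001,-0.004,0.02,0,0,0],[0.085,0.001,-0.004,0.06,0,0,0],[0.085,0.001,-0.004,0.1,0,0,0],[0.085,0.001,-0.004,0.13,0,0,0],[0.085,0.001,-0.004,0.15,0,0,0],[0.085,0.001,-0.004,0.16,0,0,0],[0.085,0.001,-0.004,0.16,0,0,0],[0.085,0.001,-0.004,0.16,0,0,0]]' 60
python3 - <<'E'
from h import *
print(shift([.4675,.151,.071]))
E
```

```text
time: 2.4
eef_pos: [0.4677, 0.1521, 0.0722]
orientation: [[-0.945, 0.326, 0.002], [0.326, 0.945, 0.0], [-0.001, 0.001, -1.0]]
contact_force: [-0.6, -0.0, 0.9]
opening: 0.99
finger_force: 0.0
[-0.00016597 -0.00108162  0.00116703]
```

```bash
python3 -m creep '[[0.05,0,-0.001,0.001,0,0,0],[0.04,0,-0.001,0.001,0,0,0],[0.03,0,-0.001,0.001,0,0,0],[0.03,0,-0.001,0.001,0,0,0],[0.03,0,-0.001,0.001,0,0,0],[0.03,0,-0.001,0.001,0,0,0],[0.03,0,-0.001,0.001,0,0,0],[0.03,0,-0.001,0.001,0,0,0]]' 60
```

```text
time: 3.4
eef_pos: [0.4671, 0.1506, 0.0708]
orientation: [[-0.945, 0.327, 0.001], [0.327, 0.945, -0.0], [-0.001, -0.0, -1.0]]
contact_force: [-0.8, -1.2, 6.6]
opening: 0.408
finger_force: 59.3
```

```bash
python3 -m creep '[[0.03,0,0,-0.01,0,0,0],[0.03,0,0,-0.03,0,0,0],[0.03,0,0,-0.06,0,0,0],[0.03,0,0,-0.09,0,0,0],[0.03,0,0,-0.115,0,0,0],[0.03,0,0,-0.13,0,0,0],[0.03,0,0,-0.13,0,0,0]]' 60
python3 - <<'E'
from h import *
print(shift([.557,.3455,.2]))
E
```

```text
time: 4.28
eef_pos: [0.4674, 0.1508, 0.2012]
orientation: [[-0.945, 0.327, 0.002], [0.327, 0.945, 0.0], [-0.002, 0.001, -1.0]]
contact_force: [-0.3, -0.3, -1.1]
opening: 0.406
finger_force: 59.7
[-0.02108342  0.21324764  0.00145054]
```

```bash
python3 -m creep '[[0.03,-0.003,0.03,0,0,0,0],[0.03,-0.007,0.075,0,0,0,0],[0.03,-0.012,0.12,0,0,0,0],[0.03,-0.016,0.16,0,0,0,0],[0.03,-0.019,0.19,0,0,0,0],[0.03,-0.021,0.205,0,0,0,0],[0.03,-0.021,0.213,0,0,0,0],[0.03,-0.021,0.213,0,0,0,0],[0.03,-0.021,0.213,0,0,0,0]]' 60
python3 - <<'E'
from h import *
s=env.state();c=env.camera_info("wrist");im=env.grab_frame("wrist");a=env.grab_frame("scene");b=env.grab_frame("side")
np.save("T.npy",c["T"])
o=im[100:310,140:420]
P=np.hstack([cv2.resize(im,(400,300)),cv2.resize(im[110:320,140:420],(400,300))])
Q=np.hstack([cv2.resize(a[120:210,160:280],(400,300)),cv2.resize(b[150:270,200:360],(400,300))])
cv2.imwrite("pics/w2.png",np.vstack([P,Q]));[cv2.imwrite(f"pics/{n}2.png",i) for n,i in(("wr",im),("sc",a),("si",b))]
print(s["eef_pos"])
E
```

```text
time: 5.4
eef_pos: [0.5561, 0.3444, 0.2004]
orientation: [[-0.945, 0.327, -0.0], [0.327, 0.945, -0.0], [0.0, -0.0, -1.0]]
contact_force: [0.1, 0.3, -0.7]
opening: 0.408
finger_force: 59.9
[0.55608417 0.34435956 0.2004417 ]
```

View pics/w2.png

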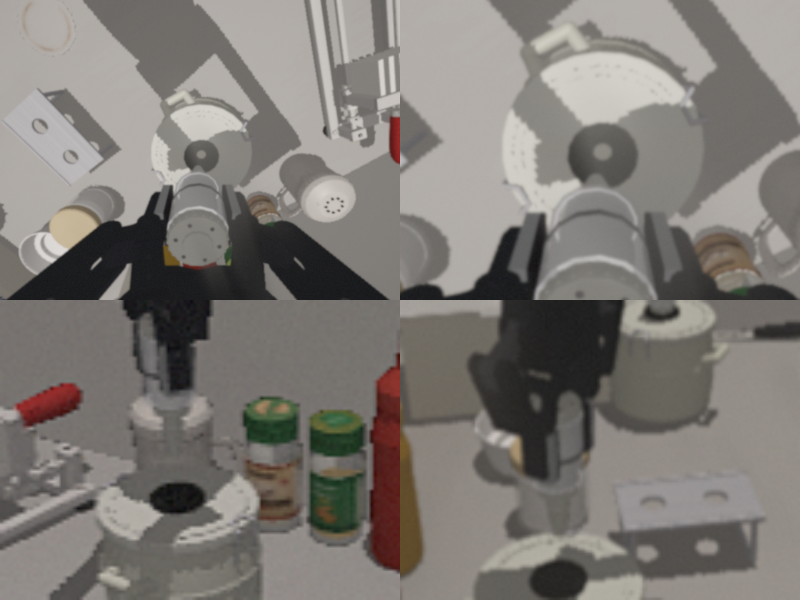

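The grommet is visible in the wrist crop at about (602,154), which is full-image (281.5,218). The stem tip is at about (597,180), full-image (278,236).

Run:
```python
from h import *
c=env.camera_info("wrist");c=dict(c);c["T"]=np.load("T.npy")
g=cv2.imread("pics/wr2.png",0)
m=(g[185:245,250:315]<75).astype("uint8")
k,l,st,ce=cv2.connectedComponentsWithStats(m);
for x,y,a,b,A in st[1:]:
    if A>100:print(250+x,250+x+a-1,185+y,185+y+b-1,A)
t=env.state()["eef_pos"]
tip=t-[0,0,.0208+.034];print("tip expected px",proj("wrist",tip,c))
for r in ([.02,0],[-.02,0],[0,.02],[0,-.02]):
    print("flange",proj("wrist",[.557+r[0],.3455+r[1],.112],c))
print("centre",proj("wrist",[.557,.3455,.112],c), onz("wrist",(281.7,218),.112,c),onz("wrist",(281.4,217),.102,c))
cv2.imwrite("pics/w2c.png",cv2.resize(cv2.convertScaleAbs(cv2.imread("pics/wr2.png")[180:260,240:330],alpha=1.5),None,fx=7,fy=7))
```

```text
259 272 212 236 184
tip expected px [278.48280665 231.87257885]
flange [287.6870557  237.69184194]
flange [271.32966361 192.65518645]
flange [303.84998677 207.89944899]
flange [255.98390161 223.42378277]
centre [279.70985043 215.72844947] [0.55932505 0.34637332 0.112     ] [0.56193673 0.34538364 0.102     ]
```

View pics/w2c.png

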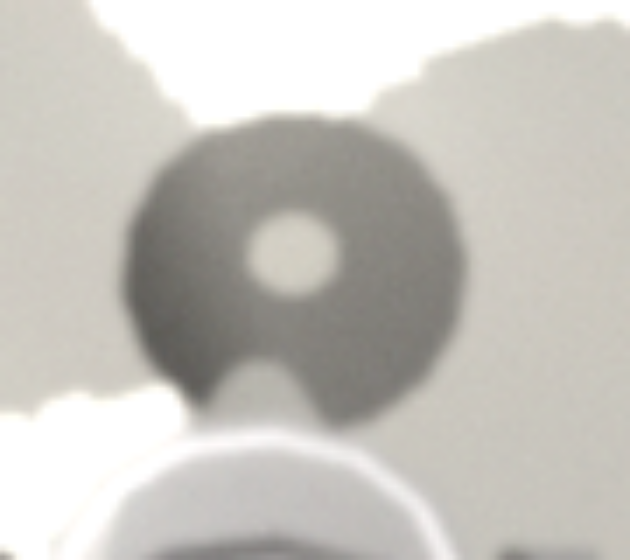

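Run:
```python
from h import *
c=dict(env.camera_info("wrist"));c["T"]=np.load("T.npy")
t=env.state()["eef_pos"];R=env.state()["orientation"]
print("cap exp",proj("wrist",t+[0,0,.0452],c), "edges",[proj("wrist",t+[0,0,.0452]+R@[d,0,0],c)[1] for d in(.017,-.017)])
e=lambda d:proj("wrist",t-[0,0,.0548]+R@[d,0,0],c); print("tip far edge exp",e(-.004),e(-.0015))
for uv in((277.6,235.5),):print("tip",onz("wrist",uv,.1456,c))
im=cv2.imread("pics/wr2.png");cv2.imwrite("pics/w2d.png",cv2.resize(cv2.convertScaleAbs(im[225:395,205:355],alpha=1.3),None,fx=3.5,fy=3.5))
```

```text
cap exp [279.83680807 333.32620661] edges [np.float64(294.9780957068396), np.float64(368.3786573723425)]
tip far edge exp [278.46451302 237.22477046] [278.47591976 233.88713786]
tip [0.55874876 0.34304612 0.1456    ]
```

View pics/w2d.png

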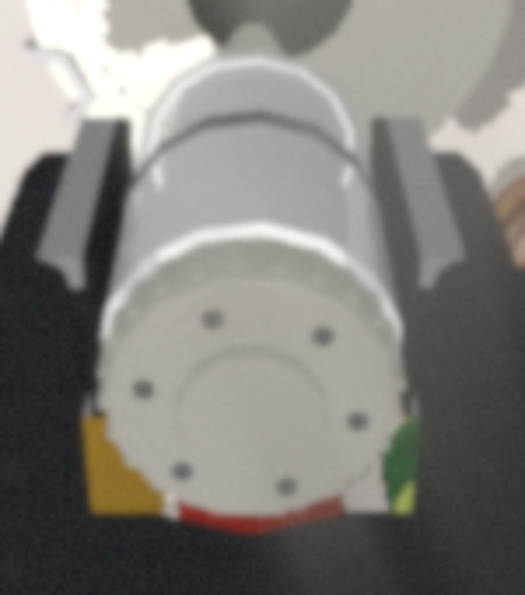

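The cap centre in the full image is at (277,341) and the tip is at about (277.6,235.5). The airlock therefore sits about 3 mm off the pinch in tool x, and the grommet is about 3.5 mm further in tool +y. I'll correct that and lower the tip into the bore above the lip.

```bash
python3 -m creep '[[0.03,0.0005,0.003,0,0,0,0],[0.03,0.0005,0.003,0.005,0,0,0],[0.03,0.0005,0.003,0.012,0,0,0],[0.03,0.0005,0.003,0.019,0,0,0],[0.03,0.0005,0.003,0.025,0,0,0],[0.03,0.0005,0.003,0.03,0,0,0],[0.03,0.0005,0.003,0.035,0,0,0],[0.03,0.0005,0.003,0.038,0,0,0],[0.03,0.0005,0.003,0.038,0,0,0]]' 80
python3 - <<'E'
from h import *
s=env.state();print(s["contact_force"],s["wrist_torque"],s["qpos"])
a=env.grab_frame("scene");b=env.grab_frame("side");w=env.grab_frame("wrist")
r=lambda i:cv2.resize(i,(400,300),interpolation=cv2.INTER_CUBIC)
cv2.imwrite("pics/w3.png",np.hstack([r(w[150:285,190:370]),r(b[180:285,200:340])]))
E
```

```text
time: 6.68
eef_pos: [0.5567, 0.3482, 0.1621]
orientation: [[-0.945, 0.327, -0.0], [0.327, 0.945, -0.0], [0.0, -0.0, -1.0]]
contact_force: [-0.1, -0.3, -0.8]
opening: 0.403
finger_force: 79.5
[-0.05649065 -0.29915262 -0.81689677] [ 0.0252436  -0.03038269 -0.03626508] [ 2.23089841e+01  2.84447684e+01  7.75640415e+01  6.70682698e-04
  7.40155627e+01 -4.86232318e+01]
```

View pics/w3.png

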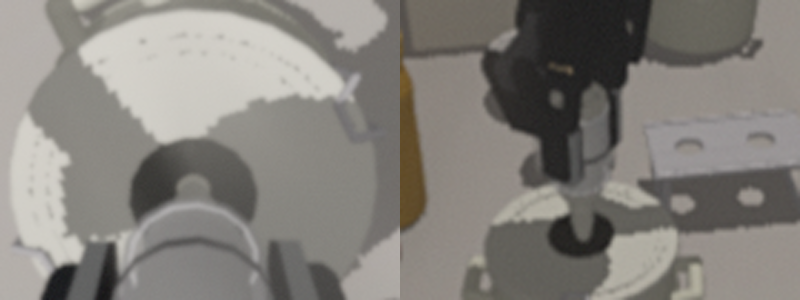

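In the wrist crop the stem is concentric with the flange to within about 2 mm: flange x 130–257, stem at x≈193. In the side crop the tip at (583,240) is in the black grommet at (581,235). The contact force is about zero. First clockwise stroke, with about 2 mm of compensation for the grip's off-axis offset.

```bash
python3 -m creep '[[0.03,0,0.0003,0.002,0,0,8],[0.03,-0.0001,0.0006,0.004,0,0,16],[0.03,-0.0002,0.0008,0.0055,0,0,24],[0.03,-0.0003,0.0011,0.006,0,0,32],[0.03,-0.0005,0.0013,0.0065,0,0,40],[0.03,-0.0007,0.0015,0.007,0,0,48],[0.03,-0.0009,0.0017,0.0075,0,0,56],[0.03,-0.0011,0.0018,0.008,0,0,64],[0.03,-0.0014,0.0019,0.0085,0,0,72]]' 80
```

```text
time: 7.95
eef_pos: [0.5597, 0.3496, 0.1547]
orientation: [[0.023, 1.0, 0.003], [1.0, -0.023, 0.001], [0.001, 0.003, -1.0]]
contact_force: [0.9, 0.4, 1.0]
opening: 0.401
finger_force: 79.8
```

```bash
python3 -m creep '[[0.03,0,-0.0003,0.0005,0,0,-8],[0.03,-0.0001,-0.0006,0.001,0,0,-16],[0.03,-0.0002,-0.0008,0.0015,0,0,-24],[0.03,-0.0003,-0.0011,0.002,0,0,-32],[0.03,-0.0005,-0.0013,0.0025,0,0,-40],[0.03,-0.0007,-0.0015,0.003,0,0,-48],[0.03,-0.0009,-0.0017,0.0035,0,0,-56]]' 80; python3 -c "
from h import *
s=env.state();print(s['wrist_torque'])"
```

```text
time: 8.82
eef_pos: [0.558, 0.3489, 0.1512]
orientation: [[-0.821, 0.571, 0.003], [0.571, 0.821, 0.001], [-0.002, 0.002, -1.0]]
contact_force: [1.2, -0.4, 0.6]
opening: 0.403
finger_force: 79.7
[-0.02921706 -0.27070906 -0.00150134]
```

```bash
python3 -m creep '[[0.03,0,0.0003,0.0004,0,0,8],[0.03,-0.0001,0.0006,0.0008,0,0,16],[0.03,-0.0002,0.0008,0.0013,0,0,24],[0.03,-0.0003,0.0011,0.0018,0,0,32],[0.03,-0.0005,0.0013,0.0023,0,0,40],[0.03,-0.0007,0.0015,0.0028,0,0,48],[0.03,-0.0009,0.0017,0.0033,0,0,56],[0.03,-0.0011,0.0018,0.0038,0,0,64],[0.03,-0.0014,0.0019,0.0042,0,0,72]]' 80; python3 -c "
from h import *
s=env.state();print(s['wrist_torque'])"
```

```text
time: 9.95
eef_pos: [0.5616, 0.3499, 0.1481]
orientation: [[0.298, 0.955, 0.006], [0.955, -0.298, 0.002], [0.003, 0.005, -1.0]]
contact_force: [3.7, -0.0, 3.1]
opening: 0.403
finger_force: 80.0
[ 0.02412839 -0.68188408  0.05298212]
```

The stem is engaging. There is a +x lateral force, so I'll add about 1.2 mm in world +x on the next stroke.

```bash
python3 -m creep '[[0.03,0.0002,0.0003,0.0004,0,0,-8],[0.03,0.0003,0.0004,0.001,0,0,-16],[0.03,0.0002,0.0004,0.0015,0,0,-24],[0.03,0.0001,0.0001,0.002,0,0,-32],[0.03,-0.0001,-0.0001,0.0025,0,0,-40],[0.03,-0.0003,-0.0003,0.003,0,0,-48],[0.03,-0.0005,-0.0005,0.0035,0,0,-56]]' 80; python3 -c "
from h import *
s=env.state();print(s['wrist_torque'],s['qpos'][5])"
```

```text
time: 10.82
eef_pos: [0.5594, 0.3495, 0.1447]
orientation: [[-0.632, 0.775, 0.003], [0.775, 0.632, 0.001], [-0.001, 0.003, -1.0]]
contact_force: [-1.3, 0.1, 7.4]
opening: 0.4
finger_force: 80.5
[-0.11725454  0.22259627 -0.05552771] -16.873079748579308
```

```bash
python3 -m creep '[[0.03,0,0.0003,0.0003,0,0,8],[0.03,-0.0001,0.0006,0.0006,0,0,16],[0.03,-0.0002,0.0008,0.001,0,0,24],[0.03,-0.0003,0.0011,0.0013,0,0,32],[0.03,-0.0005,0.0013,0.0017,0,0,40],[0.03,-0.0007,0.0015,0.002,0,0,48],[0.03,-0.0009,0.0017,0.0024,0,0,56],[0.03,-0.0011,0.0018,0.0027,0,0,64],[0.03,-0.0014,0.0019,0.003,0,0,72]]' 80; python3 -c "
from h import *
s=env.state();print(s['wrist_torque'],s['qpos'][5])"
```

```text
time: 11.95
eef_pos: [0.5625, 0.3496, 0.1421]
orientation: [[0.549, 0.836, 0.005], [0.836, -0.549, 0.001], [0.004, 0.003, -1.0]]
contact_force: [-1.1, -0.4, 6.6]
opening: 0.399
finger_force: 80.5
[-0.1591165  -0.02466858  0.11765009] 55.5738067163291
```

```bash
python3 -m creep '[[0.03,0,-0.0003,0.0003,0,0,-8],[0.03,-0.0001,-0.0006,0.0007,0,0,-16],[0.03,-0.0002,-0.0008,0.0011,0,0,-24],[0.03,-0.0003,-0.0011,0.0015,0,0,-32],[0.03,-0.0005,-0.0013,0.0019,0,0,-40],[0.03,-0.0007,-0.0015,0.0022,0,0,-48],[0.03,-0.0009,-0.0017,0.0026,0,0,-56],[0.03,-0.0011,-0.0018,0.003,0,0,-64]]' 80; python3 -c "
from h import *
s=env.state();print(s['wrist_torque'],s['qpos'][5])"
```

```text
time: 12.95
eef_pos: [0.5599, 0.3488, 0.1385]
orientation: [[-0.518, 0.855, 0.003], [0.855, 0.518, -0.0], [-0.002, 0.002, -1.0]]
contact_force: [-0.0, -3.0, 6.5]
opening: 0.406
finger_force: 80.5
[-0.60905099 -0.05951659 -0.07512299] -8.86791728067761
```

```bash
python3 -m creep '[[0.03,0,0.0003,0.0003,0,0,8],[0.03,-0.0001,0.0006,0.0006,0,0,16],[0.03,-0.0002,0.0008,0.001,0,0,24],[0.03,-0.0003,0.0011,0.0013,0,0,32],[0.03,-0.0005,0.0013,0.0017,0,0,40],[0.03,-0.0007,0.0015,0.002,0,0,48],[0.03,-0.0009,0.0017,0.0024,0,0,56],[0.03,-0.0011,0.0018,0.0027,0,0,64],[0.03,-0.0014,0.0019,0.003,0,0,72]]' 80; python3 -c "
from h import *
s=env.state();print(s['wrist_torque'],s['qpos'][5])"
```

```text
time: 14.08
eef_pos: [0.563, 0.3487, 0.1357]
orientation: [[0.66, 0.751, 0.004], [0.751, -0.66, -0.0], [0.003, 0.003, -1.0]]
contact_force: [2.0, -2.8, 5.4]
opening: 0.4
finger_force: 80.4
[-0.5624183  -0.28201036  0.0731333 ] 63.55024121736121
```

```bash
python3 -m creep '[[0.03,-0.0001,0,0.0004,0,0,-8],[0.03,-0.0003,-0.0001,0.0008,0,0,-16],[0.03,-0.0005,-0.0001,0.0012,0,0,-24],[0.03,-0.0008,-0.0002,0.0016,0,0,-32],[0.03,-0.001,-0.0003,0.002,0,0,-40],[0.03,-0.0012,-0.0005,0.0024,0,0,-48],[0.03,-0.0014,-0.0007,0.0028,0,0,-56],[0.03,-0.0016,-0.0008,0.0032,0,0,-64]]' 80; python3 -c "
from h import *
s=env.state();print(s['wrist_torque'],s['qpos'][5])"
```

```text
time: 15.08
eef_pos: [0.5605, 0.3491, 0.1331]
orientation: [[-0.394, 0.919, 0.003], [0.919, 0.394, 0.002], [0.0, 0.004, -1.0]]
contact_force: [-2.3, -0.4, 9.9]
opening: 0.4
finger_force: 80.8
[-0.08725372  0.49536578 -0.10839769] -0.9634015051114065
```

```bash
python3 -m creep '[[0.03,0,0.0003,0.0002,0,0,8],[0.03,-0.0001,0.0006,0.0004,0,0,16],[0.03,-0.0002,0.0008,0.0006,0,0,24],[0.03,-0.0003,0.0011,0.0008,0,0,32],[0.03,-0.0005,0.0013,0.001,0,0,40],[0.03,-0.0007,0.0015,0.001,0,0,48],[0.03,-0.0009,0.0017,0.001,0,0,56],[0.03,-0.0011,0.0018,0.001,0,0,64],[0.03,-0.0014,0.0019,0.001,0,0,72]]' 80; python3 -c "
from h import *
s=env.state();print(s['wrist_torque'],s['qpos'][5])"
```

```text
time: 16.2
eef_pos: [0.5639, 0.3481, 0.1317]
orientation: [[0.758, 0.652, 0.005], [0.652, -0.758, 0.001], [0.005, 0.003, -1.0]]
contact_force: [1.4, -1.0, 4.5]
opening: 0.403
finger_force: 80.4
[-0.1931954  -0.23072618  0.05758634] 71.43774002427683
```

```bash
python3 -m creep '[[0.03,0,-0.0003,0.0003,0,0,-8],[0.03,-0.0001,-0.0006,0.0006,0,0,-16],[0.03,-0.0002,-0.0008,0.0009,0,0,-24],[0.03,-0.0003,-0.0011,0.0012,0,0,-32],[0.03,-0.0005,-0.0013,0.0015,0,0,-40],[0.03,-0.0007,-0.0015,0.0018,0,0,-48],[0.03,-0.0009,-0.0017,0.0018,0,0,-56],[0.03,-0.0011,-0.0018,0.0018,0,0,-64]]' 80; python3 -c "
from h import *
s=env.state();print(s['wrist_torque'],s['qpos'][5])"
```

```text
time: 17.2
eef_pos: [0.5607, 0.3485, 0.1302]
orientation: [[-0.262, 0.965, 0.003], [0.965, 0.262, 0.001], [-0.0, 0.003, -1.0]]
contact_force: [-3.0, -2.8, 9.6]
opening: 0.407
finger_force: 81.2
[-0.49229204  0.47024108 -0.15624916] 7.039931837757894
```

```bash
python3 -m creep '[[0.03,0,0.0003,0.0001,0,0,8],[0.03,-0.0001,0.0006,0.0002,0,0,16],[0.03,-0.0002,0.0008,0.0003,0,0,24],[0.03,-0.0003,0.0011,0.0004,0,0,32],[0.03,-0.0005,0.0013,0.0004,0,0,40],[0.03,-0.0007,0.0015,0.0004,0,0,48],[0.03,-0.0009,0.0017,0.0004,0,0,56],[0.03,-0.0011,0.0018,0.0004,0,0,64],[0.03,-0.0014,0.0019,0.0004,0,0,72]]' 80; python3 -c "
from h import *
s=env.state();print(s['wrist_torque'],s['qpos'][5])"
```

```text
time: 18.32
eef_pos: [0.5644, 0.348, 0.1299]
orientation: [[0.842, 0.54, 0.006], [0.54, -0.842, 0.002], [0.006, 0.002, -1.0]]
contact_force: [0.9, -1.0, 5.8]
opening: 0.399
finger_force: 81.1
[-0.14362225 -0.30259851  0.13970009] 79.40005243650357
```

```bash
python3 -m creep '[[0.03,0,-0.0003,0.0003,0,0,-8],[0.03,-0.0001,-0.0006,0.0006,0,0,-16],[0.03,-0.0002,-0.0008,0.0009,0,0,-24],[0.03,-0.0003,-0.0011,0.0012,0,0,-32],[0.03,-0.0005,-0.0013,0.0014,0,0,-40],[0.03,-0.0007,-0.0015,0.0014,0,0,-48],[0.03,-0.0009,-0.0017,0.0014,0,0,-56],[0.03,-0.0011,-0.0018,0.0014,0,0,-64]]' 80; python3 -c "
from h import *
s=env.state();print(s['wrist_torque'],s['qpos'][5])"
```

```text
time: 19.32
eef_pos: [0.5617, 0.35, 0.1289]
orientation: [[-0.125, 0.992, 0.005], [0.992, 0.125, 0.003], [0.003, 0.005, -1.0]]
contact_force: [-0.8, 1.4, 8.2]
opening: 0.4
finger_force: 81.3
[ 0.32547341  0.2186002  -0.33907559] 15.052081053053515
```

```bash
python3 -m creep '[[0.03,0,0.0003,0,0,0,8],[0.03,-0.0001,0.0006,0,0,0,16],[0.03,-0.0002,0.0008,0,0,0,24],[0.03,-0.0003,0.0011,0,0,0,32],[0.03,-0.0005,0.0013,0,0,0,40],[0.03,-0.0007,0.0015,0,0,0,48],[0.03,-0.0009,0.0017,0,0,0,56],[0.03,-0.0011,0.0018,0,0,0,64],[0.03,-0.0014,0.0019,0,0,0,72]]' 80
python3 - <<'E'
from h import *
s=env.state();print(s['wrist_torque'],s['qpos'][5])
b=env.grab_frame("side");a=env.grab_frame("scene");w=env.grab_frame("wrist")
r=lambda i:cv2.resize(i,(400,300),interpolation=cv2.INTER_CUBIC)
cv2.imwrite("pics/w4.png",np.vstack([np.hstack([r(a[135:225,160:280]),r(b[195:285,210:330])]),np.hstack([r(w),r(w[150:330,180:420])])]))
E
```

```text
time: 20.45
eef_pos: [0.5645, 0.3475, 0.129]
orientation: [[0.909, 0.418, 0.006], [0.418, -0.909, 0.001], [0.006, 0.001, -1.0]]
contact_force: [0.0, -2.1, 8.8]
opening: 0.403
finger_force: 81.3
[-0.4202047  -0.06096098  0.22791076] 87.36909331695298
```

View pics/w4.png

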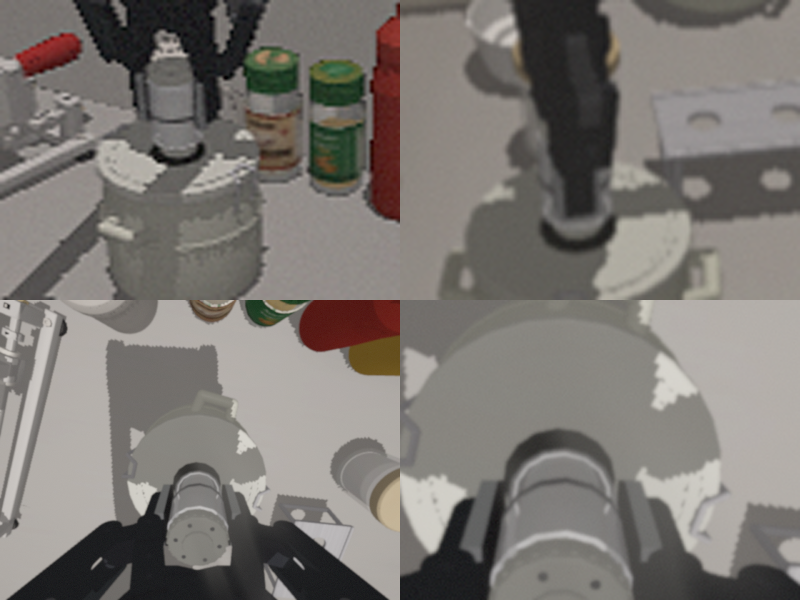

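The collar appears to be at the flange in the scene crop (177,155) and the side crop (578,230). The force stayed up while turning and the torque rose. One more stroke to confirm it is home.

```bash
python3 -m creep '[[0.03,0,-0.0003,0.0004,0,0,-8],[0.03,-0.0001,-0.0006,0.0008,0,0,-16],[0.03,-0.0002,-0.0008,0.001,0,0,-24],[0.03,-0.0003,-0.0011,0.001,0,0,-32],[0.03,-0.0005,-0.0013,0.001,0,0,-40],[0.03,-0.0007,-0.0015,0.001,0,0,-48],[0.03,-0.0009,-0.0017,0.001,0,0,-56],[0.03,-0.0011,-0.0018,0.001,0,0,-64]]' 80; python3 -c "
from h import *
s=env.state();print(s['wrist_torque'],s['qpos'][5])"
```

```text
time: 21.6
eef_pos: [0.5622, 0.3499, 0.1283]
orientation: [[0.014, 1.0, 0.006], [1.0, -0.015, 0.003], [0.004, 0.006, -1.0]]
contact_force: [-1.2, 1.7, 11.0]
opening: 0.402
finger_force: 81.5
[ 0.25086155  0.26919847 -0.3218345 ] 23.039629842829445
```

```bash
python3 -m creep '[[0.03,0,0.0003,0,0,0,8],[0.03,-0.0001,0.0006,0,0,0,16],[0.03,-0.0002,0.0008,0,0,0,24],[0.03,-0.0003,0.0011,0,0,0,32],[0.03,-0.0005,0.0013,0,0,0,40],[0.03,-0.0007,0.0015,0,0,0,48],[0.03,-0.0009,0.0017,0,0,0,56],[0.03,-0.0011,0.0018,0,0,0,64],[0.03,-0.0014,0.0019,0,0,0,72]]' 80; python3 -c "
from h import *
s=env.state();print(s['wrist_torque'],s['qpos'][5])"
```

```text
time: 22.72
eef_pos: [0.5646, 0.3471, 0.1283]
orientation: [[0.958, 0.287, 0.006], [0.287, -0.958, 0.001], [0.006, 0.001, -1.0]]
contact_force: [-0.3, -2.8, 11.6]
opening: 0.404
finger_force: 81.5
[-0.57824011  0.07148715  0.27250847] 95.3389163037894
```

The force stays at about 12 N while turning and rises with extra push, so the collar is home. I'll ease off, release and retreat.

```bash
python3 -m creep '[[0.03,-0.0002,0.0007,-0.001,0,0,0],[0.03,-0.0002,0.0007,-0.002,0,0,0],[0.03,-0.0002,0.0007,-0.003,0,0,0],[0.03,-0.0002,0.0007,-0.003,0,0,0],[0.045,-0.0002,0.0007,-0.003,0,0,0],[0.06,-0.0002,0.0007,-0.003,0,0,0],[0.085,-0.0002,0.0007,-0.003,0,0,0],[0.085,-0.0002,0.0007,-0.003,0,0,0],[0.085,-0.0002,0.0007,-0.003,0,0,0],[0.085,-0.0002,0.0007,-0.003,0,0,0]]' 40
```

```text
time: 23.98
eef_pos: [0.5623, 0.3463, 0.1278]
orientation: [[0.957, 0.291, -0.0], [0.291, -0.957, -0.0], [-0.0, -0.0, -1.0]]
contact_force: [-0.5, -0.2, 0.0]
opening: 0.994
finger_force: 0.0
```

```bash
python3 -m creep '[[0.085,0,0,-0.01,0,0,0],[0.085,0,0,-0.03,0,0,0],[0.085,0,0,-0.06,0,0,0],[0.085,0,0,-0.09,0,0,0],[0.085,0,0,-0.12,0,0,0],[0.085,0,0,-0.12,0,0,0],[0.085,0,0,-0.12,0,0,0]]' 40
python3 - <<'E'
from h import *
b=env.grab_frame("side");a=env.grab_frame("scene");c=env.camera_info("wrist");w=env.grab_frame("wrist")
r=lambda i:cv2.resize(i,(400,300),interpolation=cv2.INTER_CUBIC)
cv2.imwrite("pics/w5.png",np.vstack([np.hstack([r(a[135:225,160:280]),r(b[195:285,210:330])]),np.hstack([r(a[180:330,310:510]),r(w)])]))
E
```

```text
time: 24.85
eef_pos: [0.562, 0.3462, 0.2473]
orientation: [[0.957, 0.291, -0.001], [0.291, -0.957, -0.0], [-0.001, 0.0, -1.0]]
contact_force: [-0.7, 0.4, 0.1]
opening: 0.995
finger_force: 0.0
```

View pics/w5.png

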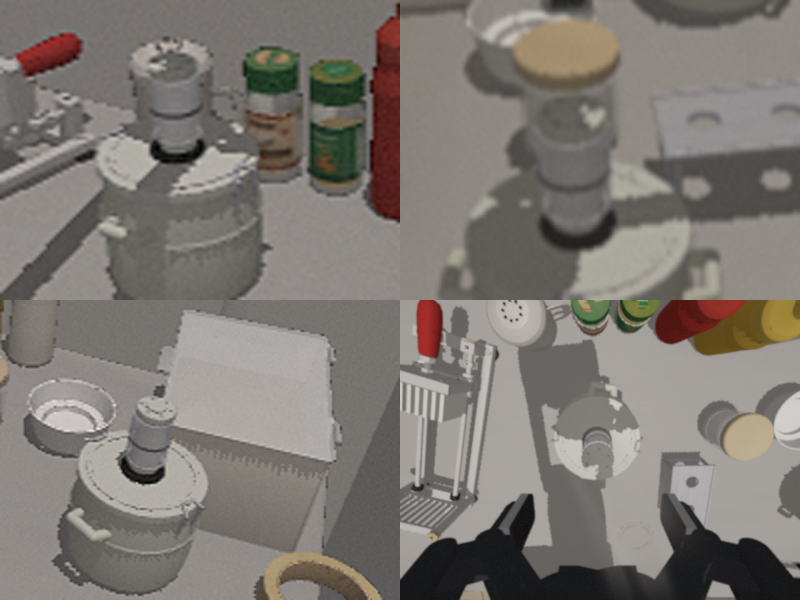

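The airlock stands upright on the grommet, with its cap at (170,60) in the scene crop and its collar on the black flange in both views. It looks the same as on the fitted crock, and the gripper is clear.

```bash
python3 -c "
from plant import env
print(env.finish_job())"
```

```text
the job is handed in; nothing more can be done
None
```

I moved the airlock from the rack into the empty grommet, worked it down with back-and-forth turns until the collar sat home, released it upright and handed the job in at about 25 s; no verdict came back.

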